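# Change over the tube blocks on the heating shaker

### The arm

A 6-joint arm with a two-finger parallel gripper is mounted at the origin on the work surface. World frame = base frame: x ahead of the robot, y to its left, z up, the work surface at z = 0. Lengths are in m, angles in rad, forces in N, time in s.
With the tool pointing down it reaches from about 0.375 to 0.9 m from the base axis. Payload 3.1 kg.
Tool frame: the origin (TCP) lies between the finger pads; the fingertips stand 17 mm ahead of it and the grasp point (between the pads) lies 2 mm behind it (robot.nose_length is the distance from the TCP to the fingertips, in m); z points along the fingers, y is the line along which they close (so a half turn about z gives the same grasp; the last joint's range is limited). The gripper opens to 87 mm and grips with 3 to 60 N. Pads are 19 mm wide; open, the fingers measure 117 mm over their backs; the gripper's body (75 mm by 190 mm) begins 51 mm behind the grasp point.
Start: joints at [0.929, 0.527, 1.433, -0, 1.181, -0.178], TCP at [0.279, 0.559, 0.24] pointing down, gripper open.
Joint ranges: [-3.08, 3.08], [-0.75, 2.2], [0.22, 2.44], [-1.43, 4.57], [0, 2.65], [-2.85, 2.85]. Speed limits (rad/s): [2.79, 2.79, 3.14, 3.14, 3.14, 3.14].

### API

Orientations are given as a unit quaternion [x, y, z, w].
In Python, from rig import robot, cams gives the robot as it stands.
- The arm moves only by the shell command python3 -m pendant 'ROWS' [FORCE]. ROWS is JSON, a list of rows, each an object with "jaw": the opening, from 0 (shut) to 1 (fully open); "linear": the shift along the tool's x, y, z in cm, a list of three; "twist": the turn about the tool's z in degrees. A call has 1 to 12 rows; each row shifts and turns the commanded pose from where the row before left it, along the tool's axes as they then stand; what a row does not reach is not made up. A row lasts 1/12 s, in which the tool goes at most 41.7 mm and 7.16 degrees, less where a joint would pass 70% of its speed; a pose out of reach is approached as far as the arm can. A call is refused whole if a number of a shift passes 4.17 or a number of a turn 7.16, either way. A call with a gripper value outside its range is refused whole. The fingers move at their own pace and stop on an object; FORCE is the grip in N (left out, the last holds). Time passes only in rows, so rows that do not move let the fingers close. It gives the time, the measured TCP pose, the force, the opening and the grip force at its end, in the units of the state.
- robot.get_obs(): the state, without advancing time (a new reading comes with each control period).
- cams.camera(name): name is "scene" or "top" or "wrist"; returns a dict with "color" (480x640x3 uint8, blue, green, red), "depth" (480x640 float32, m along the optical axis (not along the pixel's ray), 0 where there is no reading), "fov_y" (degrees; the focal length in pixels is half the picture's height over the tangent of half this angle, whatever the lens; pixels are square), "cx", "cy" (the principal point, pixels), "view" (4x4, takes a point from world to camera coordinates). Camera axes: x right, y down, z forward; pixel columns grow to the right and rows downward; lengths in m; the calibration is good to about 2 mm. A picture is of the moment at which its call begins.
- robot.hand_in(): hands the job in; it is judged then, once.
The state is a dict: "time": time; "q": joint angles; "joint_velocities": joint speeds; "joint_torque": joint torques, N m; "position": TCP position; "tool_rot": TCP orientation; "ft_force": force on the tool from outside, world axes, zero at the start; "moment": the same for the moment, N m; "grip_width": finger opening in m; "grip_force": force on a finger pad.
Only numpy, scipy, OpenCV 4.12 (cv2) and the standard library are available. Lean on these libraries where they do the work, as an engineer would, in place of code of your own. Each camera call takes 0.05 s, during which the arm holds its last target. There are 200 camera calls.

### The job

Change over the block shaker: first turn its speed dial until the pointer is at the red zero mark, so nothing can jump. Then move each red-handled block out of the nest and stand it upright on the floor of the yellow tray, and seat every blue-handled block on the bench flat and square, fully home, each in a pocket of its own. Only when all are in, flip the green switch fully over to on (towards the pockets); leave the dial at zero and do not disturb the jar, the tube rack or the tip box.

Things in the scene. Friction and masses are not known exactly. Their poses are not given: they have to be found in the camera images.
- shaker: Heating block shaker: white housing 230 (x) by 270 (y) by 75 mm high, fixed to the bench, standing on it. Origin: centre of its underside. Its -x side is the front, where the control strip lies (dial at front left, +y; switch at front right, -y, both 66 mm in front of the origin); its +x half carries a dark steel nest plate with three rectangular pockets in a row along y. It may stand turned by up to 0.2 rad.
- pocket0 (a point): Centre of the floor of nest pocket 0 (pocket 0 at the -y end, 1 middle, 2 at the +y end, 80 mm apart; floor 75 mm above the bench). Pocket 84 mm along x, 60 mm along y, 14 mm deep, with a 2 mm chamfer round its mouth. Axes parallel to the shaker's.
- pocket1 (a point): Centre of the floor of nest pocket 1 (pocket 0 at the -y end, 1 middle, 2 at the +y end, 80 mm apart; floor 75 mm above the bench). Pocket 84 mm along x, 60 mm along y, 14 mm deep, with a 2 mm chamfer round its mouth. Axes parallel to the shaker's.
- pocket2 (a point): Centre of the floor of nest pocket 2 (pocket 0 at the -y end, 1 middle, 2 at the +y end, 80 mm apart; floor 75 mm above the bench). Pocket 84 mm along x, 60 mm along y, 14 mm deep, with a 2 mm chamfer round its mouth. Axes parallel to the shaker's.
- dial_grip (a point): Speed dial: black round knob 50 mm across with an upright grip bar on top, 42 mm long (along this point's x), 13 mm thick (along y). This point lies on the vertical turning axis, 110 mm above the bench, at the height to grip; the bar reaches 13 mm above it and the round base's top is 23 mm below it. A white pointer line runs from the centre towards +x. The grey scale plate round it carries black marks and one long red mark, the zero, on the side of the pockets.
- dial (a joint): Angle of the dial in rad: 0 when the white pointer is at the red zero mark (pointer parallel to the shaker's +x); grows counter-clockwise seen from above; stops at -2.4 and 2.4. Turns with slight friction (about 0.04 N m) and stays where left.
- switch_tip (a point): Centre of the green ball (26 mm across) at the tip of the toggle switch lever. The lever is a 10 mm rod, 55 mm from its level pivot (97 mm above the bench, axis along the shaker's y) to the ball's centre. Off: leans to the front (-x); on: leans back to +x, 53 mm farther, at the same height of 145 mm, highest (152 mm) half-way. It stands on a grey base 70 by 50 mm, 25 mm high, on the 75 mm high strip.
- switch (a joint): Switch lever angle in rad: 0 off (leaning to the front), 1.0 fully on (leaning to the pockets). About 0.06 N m of friction; stays where it is left.
- tray_in (a point): Centre of the inner floor (4 mm above the bench) of the yellow open tray: 170 (x) by 130 (y) by 30 mm high outside, walls 4 mm, fixed to the bench, axes along its sides. Empty at the start. Two blocks fit side by side, 80 mm apart along its x, each with its long side along the tray's y.
- blue0_grip (a point): Blue-handled aluminium tube block, 80 (x) by 56 (y) by 36 mm high, about 0.4 kg, small wells in its top, with a blue lifting handle standing on the middle: a rib 44 mm long (x) and 14 mm thick (y) rising from 36 to 80 mm above the underside. This point is in the middle of the rib, 58 mm above the underside, centred; z is up. Either way round fits a pocket. Starts on the bench; two or three blue ones are present.
- blue1_grip (a point): Another blue-handled block like blue0 (same point and sizes); may be absent.
- blue2_grip (a point): Another blue-handled block like blue0 (same point and sizes); may be absent.
- red0_grip (a point): Red-handled aluminium tube block, 80 (x) by 56 (y) by 36 mm high, about 0.4 kg, large wells in its top, with a red lifting handle standing on the middle: a rib 44 mm long (x) and 14 mm thick (y) rising from 36 to 80 mm above the underside. This point is in the middle of the rib, 58 mm above the underside, centred; z is up. Either way round fits a pocket. Starts seated in pocket 0; one or two of red0, red1, red2 are present.
- red1_grip (a point): Red-handled block like red0, but starting in pocket 1; may be absent.
- red2_grip (a point): Red-handled block like red0, but starting in pocket 2; may be absent.
- jar_mid (a point): Bystander: clear jar with a red lid, 48 mm across, 75 mm tall, standing on the bench; point at its centre, half-way up.
- tube_rack: Bystander: blue tube rack 75 (x) by 160 (y) by 35 mm with white tubes, up to 51 mm high, on the bench behind the shaker; origin under its centre.
- tip_box: Bystander: yellow pipette-tip box with clear lid, 85 (x) by 120 (y) by 65 mm, on the bench behind the shaker; origin under its centre.
Things that resemble listed ones, but are neither listed nor needed, are in the scene too. What is shaped like the part that bears blue1_grip but orange is not meant.

How it is judged:
On the way, in this order (a step that is already met when the one before it is completed fails the run):
1. the dial reads zero while the red blocks still sit in the nest, all blue blocks are on the bench and the switch is off (value of joint dial between -0.09 and 0.09 rad and value of joint switch below 0.3 rad and ((horizontal distance between red0_grip and pocket0 below 0.006 m and z of red0_grip in the frame of pocket0 between 0.0545 and 0.0615 m and angle between the x axis of red0_grip and the x axis of pocket0, either way round below 0.08 rad and angle between red0_grip's own z axis and vertical below 0.05 rad) or (horizontal distance between red0_grip and pocket1 below 0.006 m and z of red0_grip in the frame of pocket1 between 0.0545 and 0.0615 m and angle between the x axis of red0_grip and the x axis of pocket1, either way round below 0.08 rad and angle between red0_grip's own z axis and vertical below 0.05 rad) or (horizontal distance between red0_grip and pocket2 below 0.006 m and z of red0_grip in the frame of pocket2 between 0.0545 and 0.0615 m and angle between the x axis of red0_grip and the x axis of pocket2, either way round below 0.08 rad and angle between red0_grip's own z axis and vertical below 0.05 rad)) and ((horizontal distance between red1_grip and pocket0 below 0.006 m and z of red1_grip in the frame of pocket0 between 0.0545 and 0.0615 m and angle between the x axis of red1_grip and the x axis of pocket0, either way round below 0.08 rad and angle between red1_grip's own z axis and vertical below 0.05 rad) or (horizontal distance between red1_grip and pocket1 below 0.006 m and z of red1_grip in the frame of pocket1 between 0.0545 and 0.0615 m and angle between the x axis of red1_grip and the x axis of pocket1, either way round below 0.08 rad and angle between red1_grip's own z axis and vertical below 0.05 rad) or (horizontal distance between red1_grip and pocket2 below 0.006 m and z of red1_grip in the frame of pocket2 between 0.0545 and 0.0615 m and angle between the x axis of red1_grip and the x axis of pocket2, either way round below 0.08 rad and angle between red1_grip's own z axis and vertical below 0.05 rad)) and ((horizontal distance between red2_grip and pocket0 below 0.006 m and z of red2_grip in the frame of pocket0 between 0.0545 and 0.0615 m and angle between the x axis of red2_grip and the x axis of pocket0, either way round below 0.08 rad and angle between red2_grip's own z axis and vertical below 0.05 rad) or (horizontal distance between red2_grip and pocket1 below 0.006 m and z of red2_grip in the frame of pocket1 between 0.0545 and 0.0615 m and angle between the x axis of red2_grip and the x axis of pocket1, either way round below 0.08 rad and angle between red2_grip's own z axis and vertical below 0.05 rad) or (horizontal distance between red2_grip and pocket2 below 0.006 m and z of red2_grip in the frame of pocket2 between 0.0545 and 0.0615 m and angle between the x axis of red2_grip and the x axis of pocket2, either way round below 0.08 rad and angle between red2_grip's own z axis and vertical below 0.05 rad)) and height (world z) of each of blue0_grip, blue1_grip, blue2_grip below 0.08 m), for 0.2 s.
2. the red blocks stand in the tray and every blue block is seated, the switch still off (x of red0_grip in the frame of tray_in between -0.06 and 0.06 m and y of red0_grip in the frame of tray_in between -0.045 and 0.045 m and z of each of red0_grip, red1_grip, red2_grip in the frame of tray_in below 0.064 m and angle between each of red0_grip, red1_grip, red2_grip's own z axis and vertical below 0.1 rad and x of red1_grip in the frame of tray_in between -0.06 and 0.06 m and y of red1_grip in the frame of tray_in between -0.045 and 0.045 m and x of red2_grip in the frame of tray_in between -0.06 and 0.06 m and y of red2_grip in the frame of tray_in between -0.045 and 0.045 m and ((horizontal distance between blue0_grip and pocket0 below 0.006 m and z of blue0_grip in the frame of pocket0 between 0.0545 and 0.0615 m and angle between the x axis of blue0_grip and the x axis of pocket0, either way round below 0.08 rad and angle between blue0_grip's own z axis and vertical below 0.05 rad) or (horizontal distance between blue0_grip and pocket1 below 0.006 m and z of blue0_grip in the frame of pocket1 between 0.0545 and 0.0615 m and angle between the x axis of blue0_grip and the x axis of pocket1, either way round below 0.08 rad and angle between blue0_grip's own z axis and vertical below 0.05 rad) or (horizontal distance between blue0_grip and pocket2 below 0.006 m and z of blue0_grip in the frame of pocket2 between 0.0545 and 0.0615 m and angle between the x axis of blue0_grip and the x axis of pocket2, either way round below 0.08 rad and angle between blue0_grip's own z axis and vertical below 0.05 rad)) and ((horizontal distance between blue1_grip and pocket0 below 0.006 m and z of blue1_grip in the frame of pocket0 between 0.0545 and 0.0615 m and angle between the x axis of blue1_grip and the x axis of pocket0, either way round below 0.08 rad and angle between blue1_grip's own z axis and vertical below 0.05 rad) or (horizontal distance between blue1_grip and pocket1 below 0.006 m and z of blue1_grip in the frame of pocket1 between 0.0545 and 0.0615 m and angle between the x axis of blue1_grip and the x axis of pocket1, either way round below 0.08 rad and angle between blue1_grip's own z axis and vertical below 0.05 rad) or (horizontal distance between blue1_grip and pocket2 below 0.006 m and z of blue1_grip in the frame of pocket2 between 0.0545 and 0.0615 m and angle between the x axis of blue1_grip and the x axis of pocket2, either way round below 0.08 rad and angle between blue1_grip's own z axis and vertical below 0.05 rad)) and ((horizontal distance between blue2_grip and pocket0 below 0.006 m and z of blue2_grip in the frame of pocket0 between 0.0545 and 0.0615 m and angle between the x axis of blue2_grip and the x axis of pocket0, either way round below 0.08 rad and angle between blue2_grip's own z axis and vertical below 0.05 rad) or (horizontal distance between blue2_grip and pocket1 below 0.006 m and z of blue2_grip in the frame of pocket1 between 0.0545 and 0.0615 m and angle between the x axis of blue2_grip and the x axis of pocket1, either way round below 0.08 rad and angle between blue2_grip's own z axis and vertical below 0.05 rad) or (horizontal distance between blue2_grip and pocket2 below 0.006 m and z of blue2_grip in the frame of pocket2 between 0.0545 and 0.0615 m and angle between the x axis of blue2_grip and the x axis of pocket2, either way round below 0.08 rad and angle between blue2_grip's own z axis and vertical below 0.05 rad)) and value of joint switch below 0.3 rad), for 0.2 s.
3. the switch is on with all blocks in place and the dial at zero (x of red0_grip in the frame of tray_in between -0.06 and 0.06 m and y of red0_grip in the frame of tray_in between -0.045 and 0.045 m and z of each of red0_grip, red1_grip, red2_grip in the frame of tray_in below 0.064 m and angle between each of red0_grip, red1_grip, red2_grip's own z axis and vertical below 0.1 rad and x of red1_grip in the frame of tray_in between -0.06 and 0.06 m and y of red1_grip in the frame of tray_in between -0.045 and 0.045 m and x of red2_grip in the frame of tray_in between -0.06 and 0.06 m and y of red2_grip in the frame of tray_in between -0.045 and 0.045 m and ((horizontal distance between blue0_grip and pocket0 below 0.006 m and z of blue0_grip in the frame of pocket0 between 0.0545 and 0.0615 m and angle between the x axis of blue0_grip and the x axis of pocket0, either way round below 0.08 rad and angle between blue0_grip's own z axis and vertical below 0.05 rad) or (horizontal distance between blue0_grip and pocket1 below 0.006 m and z of blue0_grip in the frame of pocket1 between 0.0545 and 0.0615 m and angle between the x axis of blue0_grip and the x axis of pocket1, either way round below 0.08 rad and angle between blue0_grip's own z axis and vertical below 0.05 rad) or (horizontal distance between blue0_grip and pocket2 below 0.006 m and z of blue0_grip in the frame of pocket2 between 0.0545 and 0.0615 m and angle between the x axis of blue0_grip and the x axis of pocket2, either way round below 0.08 rad and angle between blue0_grip's own z axis and vertical below 0.05 rad)) and ((horizontal distance between blue1_grip and pocket0 below 0.006 m and z of blue1_grip in the frame of pocket0 between 0.0545 and 0.0615 m and angle between the x axis of blue1_grip and the x axis of pocket0, either way round below 0.08 rad and angle between blue1_grip's own z axis and vertical below 0.05 rad) or (horizontal distance between blue1_grip and pocket1 below 0.006 m and z of blue1_grip in the frame of pocket1 between 0.0545 and 0.0615 m and angle between the x axis of blue1_grip and the x axis of pocket1, either way round below 0.08 rad and angle between blue1_grip's own z axis and vertical below 0.05 rad) or (horizontal distance between blue1_grip and pocket2 below 0.006 m and z of blue1_grip in the frame of pocket2 between 0.0545 and 0.0615 m and angle between the x axis of blue1_grip and the x axis of pocket2, either way round below 0.08 rad and angle between blue1_grip's own z axis and vertical below 0.05 rad)) and ((horizontal distance between blue2_grip and pocket0 below 0.006 m and z of blue2_grip in the frame of pocket0 between 0.0545 and 0.0615 m and angle between the x axis of blue2_grip and the x axis of pocket0, either way round below 0.08 rad and angle between blue2_grip's own z axis and vertical below 0.05 rad) or (horizontal distance between blue2_grip and pocket1 below 0.006 m and z of blue2_grip in the frame of pocket1 between 0.0545 and 0.0615 m and angle between the x axis of blue2_grip and the x axis of pocket1, either way round below 0.08 rad and angle between blue2_grip's own z axis and vertical below 0.05 rad) or (horizontal distance between blue2_grip and pocket2 below 0.006 m and z of blue2_grip in the frame of pocket2 between 0.0545 and 0.0615 m and angle between the x axis of blue2_grip and the x axis of pocket2, either way round below 0.08 rad and angle between blue2_grip's own z axis and vertical below 0.05 rad)) and value of joint dial between -0.09 and 0.09 rad and value of joint switch above 0.85 rad), for 0.2 s.
At the end, for the whole second after the job is handed in: Dial within 0.09 rad of zero; switch past 0.85 rad; red blocks upright on the tray floor, centres within 60 (x) and 45 mm (y) of the tray's; each blue block in a pocket: centre within 6 mm, down within 3.5 mm, within 0.08 rad of square, tilt below 0.05 rad (all of step 3); the robot touches nothing.
It fails at once if a bystander is moved more than 6 cm or tipped over (distance of any of jar_mid, tube_rack, tip_box from where it was at the start of the episode above 0.06 m or angle between any of jar_mid, tube_rack, tip_box's own z axis and vertical above 0.6 rad).
Of blue0, blue1, blue2 only 2 to 3 are there at a start; the rules pass over those that are not, and their reading is None.
Of red0, red1, red2 only 1 to 2 are there at a start; the rules pass over those that are not, and their reading is None.
At some moment in a run one of blue0, blue1, blue2 may be knocked a few centimetres aside while the robot is not near it.
Once in a run the grip may slacken for a moment while it holds something.
It also fails if it takes over 210 s, if anything falls off the work surface, if the arm or the gripper's body presses on something with over 40 N, if the wrist force passes 120 N, or if a joint passes its speed limit or range.

## Working session

There is one attempt and no reset: what is moved stays moved. The work goes in short steps, Python scripts to look and compute and a shell command to move; the robot and the scene stay as the last step left them, time stands still between calls to the robot, and variables do not carry over. Pictures are saved under pics/ and viewed, at most 14 in all, crops included, and the job is handed in when it is done.

```bash
ls; mkdir -p pics; cat > h.py <<'E'
import numpy as np,cv2
from rig import robot,cams
def look(n,f=None):
    c=cams.camera(n)
    if f: cv2.imwrite('pics/'+f,c['color'])
    return c
def F(c): return 240/np.tan(np.radians(c['fov_y'])/2)
def ray(c,u,v,z):
    "pixel -> world point on plane z"
    d=np.array([(u-c['cx'])/F(c),(v-c['cy'])/F(c),1.]);T=np.linalg.inv(c['view'])
    d=T[:3,:3]@d;o=T[:3,3];return o+d*(z-o[2])/d[2]
def cloud(c):
    v,u=np.mgrid[:480,:640];z=c['depth'];f=F(c)
    P=np.stack([(u-c['cx'])/f*z,(v-c['cy'])/f*z,z],-1);T=np.linalg.inv(c['view'])
    return P@T[:3,:3].T+T[:3,3]
def proj(c,p):
    q=c['view'][:3,:3]@np.array(p)+c['view'][:3,3];return q[:2]/q[2]*F(c)+[c['cx'],c['cy']]
E
python3 - <<'E'
from h import *
for n in('scene','top'):
    c=look(n,n+'0.png');print(n,c['fov_y'],c['cx'],c['cy'],np.linalg.inv(c['view'])[:3,3])
    np.save(n+'0.npy',c)
print(robot.get_obs())
E
```

```text
pics
scene 48.4804859266946 328.24578972162254 241.08138573289034 [ 1.36960128 -0.27114366  0.93553037]
top 53.686744172117706 315.1965253609881 244.22759949645655 [ 0.50123079 -0.03324452  1.17403863]
{'time': 0.1, 'q': array([ 9.29499175e-01,  5.28392898e-01,  1.43378455e+00, -2.10450573e-06,
        1.18138820e+00, -1.78496248e-01]), 'joint_velocities': array([-0.00179986, -0.00069066, -0.00382249,  0.00233925,  0.00093166,
       -0.00011662]), 'joint_torque': array([ 2.59441840e-04, -4.40982842e+01, -1.77152646e+01,  6.36080280e-02,
        5.33495634e-02, -3.53501889e-05]), 'position': array([0.2786243 , 0.55875462, 0.23865405]), 'tool_rot': array([ 2.29340371e-01,  9.73345787e-01, -9.05165762e-04, -3.92241154e-04]), 'ft_force': array([-1.00356383,  0.04367132, -0.6865691 ]), 'moment': array([ 0.00789602,  0.01952554, -0.01902216]), 'grip_force': 0.0, 'grip_width': 0.08705104006709684}
```

View pics/top0.png

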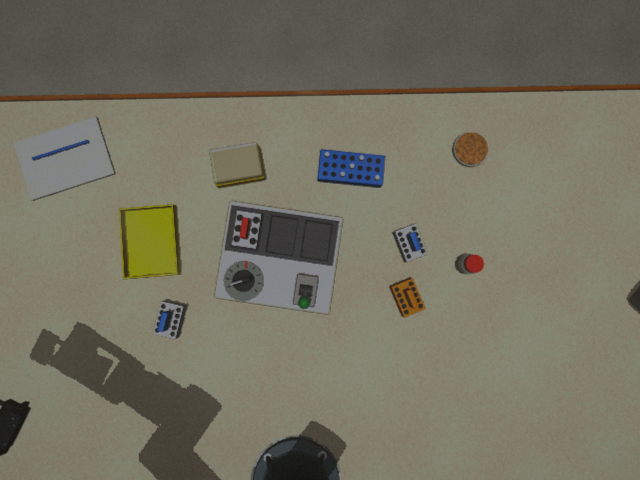

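View pics/scene0.png

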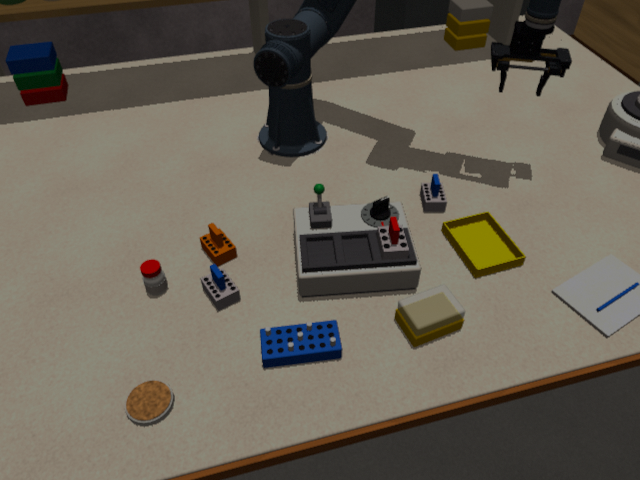

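The top view shows the red block in pocket 2 (244,230), with pockets 1 and 0 empty. Blue blocks stand at (410,242) and (170,319). Look-alikes are the orange block (407,297), blue rack (351,168), blue pen (60,150) and red jar lid (472,263). The dial is at (243,281) with its pointer lower-left, the switch ball at (304,302) is off, and the tray is at (150,242).

```bash
cat > m.py <<'E'
from h import *
def rect(P,tag):
    (x,y),(w,h),a=cv2.minAreaRect((P[:,:2]*1000).astype(np.float32))
    if w<h: w,h,a=h,w,a+90
    print(tag,'xy',round(x,1),round(y,1),'size',round(w,1),round(h,1),'ang',round((a+90)%180-90,1),'n',len(P),'zmed',np.round(np.median(P[:,2])*1e3,1))
    return x,y,a
def comps(m,k):
    n,l,s,_=cv2.connectedComponentsWithStats(m.astype(np.uint8))
    return [l==i for i in range(1,n) if s[i,4]>k]
E
python3 - <<'E'
from m import *
for n in('top','scene'):
    c=np.load(n+'0.npy',allow_pickle=True).item();P=cloud(c);I=c['color'];H=cv2.cvtColor(I,cv2.COLOR_BGR2HSV);h,s,v=H[...,0],H[...,1],H[...,2];z=P[...,2]
    print(n)
    for tag,m in(('blue',(h>105)&(h<125)&(s>120)),('red',((h<6)|(h>174))&(s>150)),('green',(h>50)&(h<80)&(s>120)),('yellow',(h>24)&(h<34)&(s>180))):
        for q in comps(m&(P[...,0]<1.0)&(P[...,0]>.1)&(abs(P[...,1])<.6),15):
            vv,uu=np.where(q);rect(P[q],tag+str((int(uu.mean()),int(vv.mean()))))
    if n=='top':
        for q in comps((z>.065)&(z<.083),300): rect(P[q],'housing')
        for q in comps((z>.083)&(z<.1)&(v<90)&(P[...,0]>.3),200): rect(P[q],'plate')
I=np.load('top0.npy',allow_pickle=True).item()['color'];J=cv2.resize(I[190:340,150:440],None,fx=2.75,fy=2.75,interpolation=2);cv2.imwrite('pics/crop.png',J)
E
```

```text
top
blue(64, 148) xy 823.8 543.7 size 117.3 10.3 ang -74.2 n 119 zmed 14.9
blue(350, 167) xy 641.6 -137.1 size 310.9 159.1 ang -9.4 n 1554 zmed 34.5
blue(415, 240) xy 568.9 -295.6 size 41.8 13.8 ang 20.0 n 106 zmed 79.6
blue(162, 321) xy 454.2 143.8 size 365.1 38.9 ang -70.2 n 114 zmed 78.6
red(243, 227) xy 605.0 94.4 size 44.9 20.7 ang -9.8 n 127 zmed 154.2
red(474, 263) xy 513.0 -433.2 size 40.7 40.4 ang -72.8 n 256 zmed 74.6
green(303, 302) xy 438.7 -32.4 size 19.3 19.3 ang -1.4 n 75 zmed 155.7
yellow(150, 241) xy 588.2 183.9 size 434.5 173.5 ang 89.9 n 3333 zmed 3.5
housing xy 767.1 116.6 size 105.7 79.0 ang -81.1 n 435 zmed 66.3
housing xy 540.5 22.0 size 270.6 230.2 ang 80.0 n 5397 zmed 74.6
housing xy 592.0 14.4 size 87.5 62.4 ang -9.9 n 940 zmed 75.0
housing xy 576.4 -65.4 size 84.6 61.0 ang -9.8 n 945 zmed 75.0
plate xy 589.7 13.7 size 249.4 104.2 ang 80.0 n 2054 zmed 88.3
plate xy 488.0 103.0 size 48.5 48.4 ang 19.3 n 250 zmed 86.5
scene
blue(434, 184) xy 400.0 291.3 size 48.6 13.9 ang -15.8 n 151 zmed 69.2
blue(217, 276) xy 530.2 -296.1 size 122.6 22.2 ang 3.6 n 223 zmed 73.5
blue(613, 298) xy 821.8 542.8 size 118.3 9.0 ang -71.7 n 122 zmed 13.8
blue(299, 344) xy 742.4 -154.2 size 158.0 105.4 ang 82.6 n 2577 zmed 33.7
red(393, 229) xy 604.4 97.5 size 45.9 22.3 ang -11.7 n 219 zmed 146.2
red(150, 268) xy 473.6 -436.5 size 122.7 41.0 ang 6.7 n 290 zmed 73.7
green(318, 188) xy 441.3 -30.7 size 21.3 20.2 ang 23.1 n 77 zmed 153.6
yellow(502, 230) xy 570.8 400.5 size 142.9 8.1 ang 3.8 n 71 zmed 28.4
yellow(481, 243) xy 573.4 337.7 size 201.9 131.9 ang 3.9 n 1992 zmed 3.1
```

View pics/crop.png

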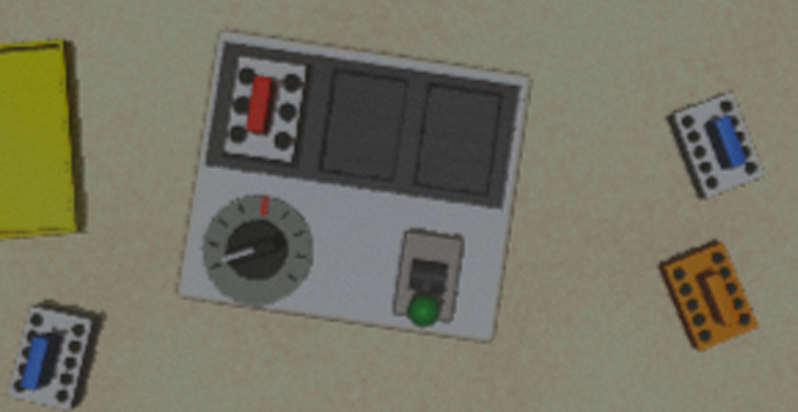

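The crop confirms it: red block in pocket 2, two blue-handled blocks standing, the orange one a decoy. The dial pointer runs from (262,248) to (220,262), about 118° counter-clockwise of zero. I'll go above the dial.

```bash
cat > go.py <<'E'
import sys
from h import *
def yaw():
    q=robot.get_obs()['tool_rot'];from scipy.spatial.transform import Rotation as R
    y=R.from_quat(q).as_matrix()[:,1];return np.degrees(np.arctan2(y[1],y[0]))
if __name__=='__main__':
    # x y z(mm) closing-angle(deg)
    x,y,z,a=map(float,sys.argv[1:5]);o=robot.get_obs();p=o['position']*1e3;w=yaw()
    t=(w-a+90)%180-90
    b=np.radians(w-t);d=np.array([x,y,z])-p;Y=np.array([np.cos(b),np.sin(b)]);X=np.array([-Y[1],Y[0]])
    X=np.array([np.cos(b+np.pi/2),np.sin(b+np.pi/2)])
    q6=np.degrees(o['q'][5])
    q1=np.degrees(np.arctan2(y,x));print('pos',p.round(1),'yaw',w.round(1),'twist',round(t,1),'cm x,y,z',(np.array([X@d[:2],Y@d[:2],-d[2]])/10).round(2),'q6 final',((q1-(w-t)+180)%360-180).round(0),'t',round(o['time'],1))
E
T='{"jaw":0.5,"linear":[0,0,0],"twist":6.5}'; 
python3 -m pendant '[{"jaw":0.5,"linear":[0,0,0],"twist":6.5},{"jaw":0.5,"linear":[0,0,0],"twist":6.5},{"jaw":0.5,"linear":[0,0,0],"twist":6.5},{"jaw":0.5,"linear":[0,0,0],"twist":6.5},{"jaw":0.5,"linear":[0,0,0],"twist":6.5},{"jaw":0.5,"linear":[0,0,0],"twist":6.5},{"jaw":0.5,"linear":[0,0,0],"twist":6.5},{"jaw":0.5,"linear":[0,0,0],"twist":0}]' 30
python3 -m pendant '[{"jaw":0.5,"linear":[-3.3,0.4,0],"twist":0},{"jaw":0.5,"linear":[-3.3,0.4,0],"twist":0},{"jaw":0.5,"linear":[-3.3,0.4,0],"twist":0},{"jaw":0.5,"linear":[-3.3,0.4,0],"twist":0},{"jaw":0.5,"linear":[-3.3,0.4,0],"twist":0},{"jaw":0.5,"linear":[-3.3,0.4,0],"twist":0},{"jaw":0.5,"linear":[-3.3,0.4,0],"twist":0},{"jaw":0.5,"linear":[-3.3,0.4,0],"twist":0},{"jaw":0.5,"linear":[-3.3,0.4,0],"twist":0},{"jaw":0.5,"linear":[-3.3,0.4,0],"twist":0},{"jaw":0.5,"linear":[-3.3,0.4,0],"twist":0},{"jaw":0.5,"linear":[-3.3,0.4,0],"twist":0}]'
python3 -m pendant '[{"jaw":0.5,"linear":[-3.3,0.4,0],"twist":0},{"jaw":0.5,"linear":[-3.3,0.4,0],"twist":0},{"jaw":0.5,"linear":[-3.3,0.4,0],"twist":0},{"jaw":0.5,"linear":[0,0,0],"twist":0},{"jaw":0.5,"linear":[0,0,0],"twist":0}]'
python3 go.py 488 102.5 240 18
python3 - <<'E'
from h import *
c=look('wrist','w1.png');np.save('w1.npy',c);print(proj(c,[.4877,.1024,.110]),proj(c,[.52,.097,.08]),np.linalg.inv(c['view'])[:3,3])
E
```

```text
time: 0.77
position: [0.2788, 0.559, 0.239]
tool_rot: [0.589, 0.808, -0.001, -0.0]
ft_force: [-0.6, 0.2, 1.2]
grip_width: 0.046
grip_force: 0.0
time: 1.77
position: [0.4472, 0.1959, 0.2395]
tool_rot: [0.587, 0.81, -0.0, -0.0]
ft_force: [0.2, 0.5, -0.8]
grip_width: 0.0436
grip_force: 0.0
time: 2.18
position: [0.4895, 0.1055, 0.2394]
tool_rot: [0.588, 0.809, -0.0, -0.0]
ft_force: [0.2, 1.2, 0.4]
grip_width: 0.0435
grip_force: 0.0
pos [489.5 105.5 239.4] yaw 17.9 twist -0.1 cm x,y,z [-0.24 -0.23 -0.06] q6 final -6.0 t 2.2
[315.4382125  245.03169811] [347.63281907 251.8294421 ] [0.46637084 0.17840712 0.38425522]
```

View pics/w1.png

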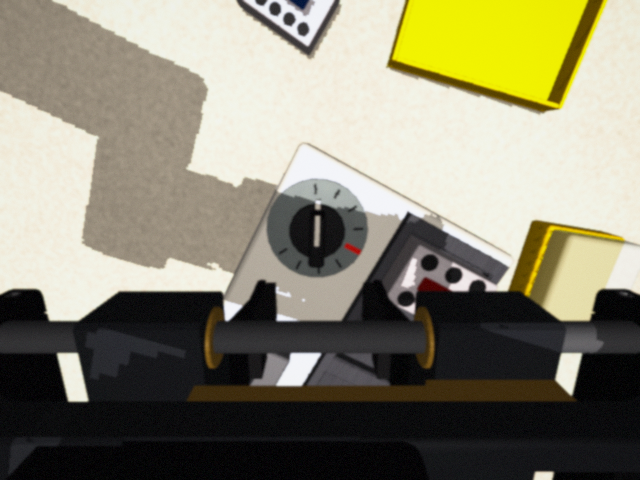

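The wrist view shows the dial at (318,228), with the pointer straight up the image and so along the tool's x. The red mark is at (353,249). The grip is aligned, so I descend and close.

```bash

python3 -m pendant '[{"jaw":0.5,"linear":[-0.25,-0.25,2.5],"twist":0},{"jaw":0.5,"linear":[0,0,2.5],"twist":0},{"jaw":0.5,"linear":[0,0,2.5],"twist":0},{"jaw":0.5,"linear":[0,0,2.5],"twist":0},{"jaw":0.5,"linear":[0,0,2.5],"twist":0},{"jaw":0.5,"linear":[0,0,0.2],"twist":0},{"jaw":0.5,"linear":[0,0,0],"twist":0},{"jaw":0,"linear":[0,0,0],"twist":0},{"jaw":0,"linear":[0,0,0],"twist":0},{"jaw":0,"linear":[0,0,0],"twist":0},{"jaw":0,"linear":[0,0,0],"twist":0},{"jaw":0,"linear":[0,0,0],"twist":0}]' 30
python3 go.py 487.7 102.4 112 -80
```

```text
time: 3.23
position: [0.4878, 0.1038, 0.1135]
tool_rot: [0.588, 0.809, 0.001, 0.001]
ft_force: [-0.9, 0.1, -0.2]
grip_width: 0.0175
grip_force: 0.0
pos [487.8 103.8 113.5] yaw 18.0 twist -82.0 cm x,y,z [ 0.03 -0.14  0.15] q6 final -88.0 t 3.2
```

```bash

python3 -m pendant '[{"jaw":0,"linear":[0,0,0],"twist":0},{"jaw":0,"linear":[0,0,0],"twist":0},{"jaw":0,"linear":[0,0,0],"twist":0},{"jaw":0,"linear":[0,0,0],"twist":0},{"jaw":0,"linear":[0,0,0],"twist":0}]'
python3 -m pendant '[{"jaw":0,"linear":[0,0,0],"twist":6},{"jaw":0,"linear":[0,0,0],"twist":6},{"jaw":0,"linear":[0,0,0],"twist":6},{"jaw":0,"linear":[0,0,0],"twist":6},{"jaw":0,"linear":[0,0,0],"twist":6},{"jaw":0,"linear":[0,0,0],"twist":6},{"jaw":0,"linear":[0,0,0],"twist":6},{"jaw":0,"linear":[0,0,0],"twist":6},{"jaw":0,"linear":[0,0,0],"twist":6},{"jaw":0,"linear":[0,0,0],"twist":6}]'
python3 -m pendant '[{"jaw":0,"linear":[0,0,0],"twist":6},{"jaw":0,"linear":[0,0,0],"twist":6},{"jaw":0,"linear":[0,0,0],"twist":6},{"jaw":0,"linear":[0,0,0],"twist":6},{"jaw":0,"linear":[0,0,0],"twist":6},{"jaw":0,"linear":[0,0,0],"twist":6},{"jaw":0,"linear":[0,0,0],"twist":6},{"jaw":0,"linear":[0,0,0],"twist":6},{"jaw":0,"linear":[0,0,0],"twist":6},{"jaw":0,"linear":[0,0,0],"twist":4},{"jaw":0,"linear":[0,0,0],"twist":0},{"jaw":0,"linear":[0,0,0],"twist":0}]'
python3 go.py 487.7 102.4 112 80
```

```text
time: 3.65
position: [0.4878, 0.1038, 0.1132]
tool_rot: [0.588, 0.809, 0.0, 0.001]
ft_force: [-0.4, 0.6, 5.4]
grip_width: 0.0129
grip_force: 30.0
time: 4.48
position: [0.4852, 0.1043, 0.1132]
tool_rot: [0.915, 0.404, -0.002, -0.001]
ft_force: [-5.3, 2.7, 10.3]
grip_width: 0.013
grip_force: 30.0
time: 5.48
position: [0.4843, 0.1067, 0.1132]
tool_rot: [0.996, -0.089, -0.003, -0.002]
ft_force: [-5.1, 11.2, 11.8]
grip_width: 0.0122
grip_force: 30.0
pos [484.3 106.7 113.2] yaw -100.2 twist -0.2 cm x,y,z [0.41 0.37 0.12] q6 final 112.0 t 5.5
```

```bash

python3 -m pendant '[{"jaw":0.4,"linear":[0,0,0],"twist":0},{"jaw":0.4,"linear":[0,0,0],"twist":0},{"jaw":0.4,"linear":[0,0,0],"twist":0},{"jaw":0.4,"linear":[0,0,0],"twist":0},{"jaw":0.4,"linear":[0,0,-2],"twist":0},{"jaw":0.4,"linear":[0,0,-3],"twist":0},{"jaw":0.4,"linear":[0,0,-3],"twist":0},{"jaw":0.4,"linear":[0,0,-3],"twist":0},{"jaw":0.4,"linear":[0,0,-3],"twist":0},{"jaw":0.4,"linear":[0,0,-2],"twist":0},{"jaw":0.4,"linear":[0,0,0],"twist":0}]'
python3 - <<'E'
from m import *
c=look('wrist','w2.png');P=cloud(c);np.save('w2.npy',c)
H=cv2.cvtColor(c['color'],cv2.COLOR_BGR2HSV);h,s,v=H[...,0],H[...,1],H[...,2]
I=c['color'].astype(int);d=np.hypot(P[...,0]-.4877,P[...,1]-.1024)
m=(v>140)&(s<60)&(d<.028)
for q in comps(m,10): rect(P[q],'pointer')
for q in comps(((h<8)|(h>172))&(s>150)&(d<.06),5): rect(P[q],'zero')
for q in comps((v<70)&(d<.04)&(P[...,2]>.09),50): rect(P[q],'bar')
print(proj(c,[.4877,.1024,.11]),np.linalg.inv(c['view'])[:3,3])
E
python3 go.py 604.7 95 157 80
```

```text
time: 6.4
position: [0.4903, 0.1034, 0.277]
tool_rot: [0.996, -0.087, 0.005, -0.0]
ft_force: [1.3, -0.4, 0.4]
grip_width: 0.0349
grip_force: 0.0
pointer xy 511.4 102.9 size 7.1 1.9 ang -10.1 n 22 zmed 89.3
pointer xy 496.6 105.3 size 22.8 1.8 ang -10.1 n 61 zmed 123.4
pointer xy 468.9 87.0 size 31.2 7.0 ang -45.2 n 124 zmed 78.8
pointer xy 503.3 121.5 size 4.6 1.2 ang 61.5 n 15 zmed 260.2
pointer xy 491.1 121.6 size 13.6 0.3 ang -9.9 n 28 zmed 261.4
zero xy 523.1 101.0 size 15.8 4.0 ang -10.0 n 81 zmed 79.6
bar xy 488.0 106.8 size 41.9 12.9 ang -10.1 n 559 zmed 122.0
bar xy 499.8 96.3 size 71.8 45.2 ang 80.2 n 42522 zmed 366.9
[321.90646115 234.20979048] [0.5636137  0.09108894 0.42262719]
pos [488.9 103.4 274.7] yaw -100.0 twist -0.0 cm x,y,z [11.55 -1.18 11.77] q6 final 109.0 t 6.5
```

View pics/w2.png

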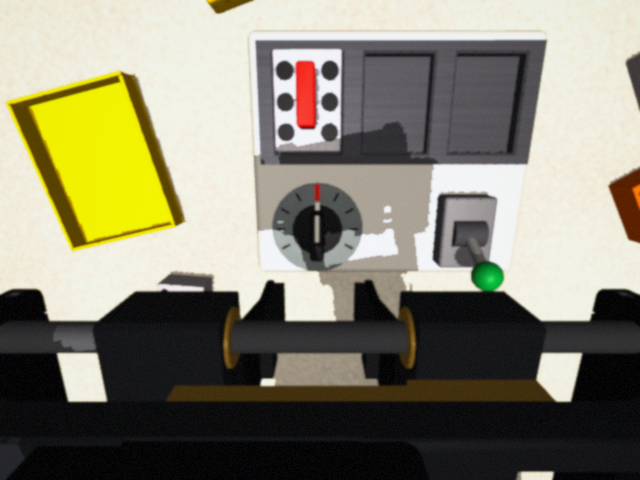

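The pointer now lines up with the red zero mark (dial at (317,229), mark at (317,192)); both measure −10°. Next I measure the nest, red handle and tray from this close view.

```bash
python3 - <<'E'
from m import *
c=np.load('w2.npy',allow_pickle=True).item();P=cloud(c);z=P[...,2]
H=cv2.cvtColor(c['color'],cv2.COLOR_BGR2HSV);h,s,v=H[...,0],H[...,1],H[...,2]
for q in comps(((h<8)|(h>172))&(s>150)&(z>.148)&(z<.16),50): rect(P[q],'red')
for q in comps((z>.07)&(z<.082)&(P[...,0]>.53)&(P[...,0]<.65),1000): rect(P[q],'pocket')
for q in comps((z>.1)&(z<.12)&(P[...,0]>.53)&(P[...,0]<.67)&(P[...,1]>0.05),500): rect(P[q],'redblock')
for q in comps((h>24)&(h<34)&(s>170)&(P[...,1]>.15)&(P[...,0]<.72),1000):
    rect(P[q],'tray'); rect(P[q&(z>.024)],'rim'); rect(P[q&(z<.012)],'floor')
I=c['color']
for q in comps((z>.135)&(z<.165)&(h>50)&(h<80)&(s>120),50): rect(P[q],'ball')
c=np.load('top0.npy',allow_pickle=True).item();P=cloud(c);z=P[...,2]
H=cv2.cvtColor(c['color'],cv2.COLOR_BGR2HSV);h,s,v=H[...,0],H[...,1],H[...,2]
t=(h>24)&(h<34)&(s>170)&(P[...,1]>.2)&(P[...,0]>.4)&(P[...,0]<.7);rect(P[t],'traytop')
b=(h>105)&(h<125)&(s>120)&(z>.06)&(z<.1)
for q in comps(b,15):rect(P[q],'blue')
E
```

```text
red xy 601.6 94.7 size 42.7 13.1 ang -9.6 n 1165 zmed 154.6
pocket xy 639.1 -42.3 size 168.5 8.8 ang 80.0 n 1598 zmed 74.1
pocket xy 589.1 15.0 size 84.0 59.3 ang -10.0 n 6384 zmed 75.1
pocket xy 574.8 -65.3 size 83.8 58.0 ang -9.9 n 6249 zmed 75.2
pocket xy 589.7 74.5 size 174.0 120.0 ang 89.7 n 3555 zmed 74.6
redblock xy 602.2 94.7 size 79.7 56.2 ang -10.0 n 5523 zmed 110.7
tray xy 586.9 350.7 size 168.7 153.1 ang 3.4 n 15310 zmed 4.0
rim xy 587.6 339.7 size 168.7 130.9 ang 3.4 n 1862 zmed 29.5
floor xy 584.9 357.4 size 168.0 136.5 ang 2.4 n 13411 zmed 3.8
ball xy 438.2 -28.2 size 22.8 21.5 ang -51.1 n 702 zmed 154.4
traytop xy 589.2 337.2 size 168.6 131.3 ang 3.5 n 3401 zmed 3.5
blue xy 568.9 -295.6 size 41.8 13.8 ang 20.0 n 106 zmed 79.6
blue xy 401.2 289.8 size 41.8 13.5 ang -14.0 n 109 zmed 78.7
```

```bash

python3 -m pendant '[{"jaw":0.5,"linear":[2.85,-0.3,0],"twist":0},{"jaw":0.5,"linear":[2.85,-0.3,0],"twist":0},{"jaw":0.5,"linear":[2.85,-0.3,0],"twist":0},{"jaw":0.5,"linear":[2.85,-0.3,0],"twist":0},{"jaw":0.5,"linear":[0,0,3],"twist":0},{"jaw":0.5,"linear":[0,0,3],"twist":0},{"jaw":0.5,"linear":[0,0,3],"twist":0},{"jaw":0.5,"linear":[0,0,0],"twist":0},{"jaw":0.5,"linear":[0,0,0],"twist":0}]' 50
python3 go.py 603 94.7 131.5 80
```

```text
time: 7.2
position: [0.5995, 0.0955, 0.1795]
tool_rot: [0.996, -0.088, -0.004, 0.0]
ft_force: [1.3, 0.1, -0.2]
grip_width: 0.0431
grip_force: 0.0
pos [599.5  95.5 179.5] yaw -100.0 twist -0.0 cm x,y,z [0.36 0.02 4.8 ] q6 final 109.0 t 7.2
```

```bash

python3 -m pendant '[{"jaw":0.5,"linear":[0.35,0,1.6],"twist":0},{"jaw":0.5,"linear":[0,0,1.6],"twist":0},{"jaw":0.5,"linear":[0,0,1.6],"twist":0},{"jaw":0.5,"linear":[0,0,0],"twist":0},{"jaw":0,"linear":[0,0,0],"twist":0},{"jaw":0,"linear":[0,0,0],"twist":0},{"jaw":0,"linear":[0,0,0],"twist":0},{"jaw":0,"linear":[0,0,0],"twist":0},{"jaw":0,"linear":[0,0,0],"twist":0},{"jaw":0,"linear":[0,0,0],"twist":0},{"jaw":0,"linear":[0,0,0],"twist":0},{"jaw":0,"linear":[0,0,0],"twist":0}]' 50
python3 -m pendant '[{"jaw":0,"linear":[0,0,0],"twist":0},{"jaw":0,"linear":[0,0,0],"twist":0},{"jaw":0,"linear":[0,0,-1],"twist":0},{"jaw":0,"linear":[0,0,-2],"twist":0},{"jaw":0,"linear":[0,0,-2.5],"twist":0},{"jaw":0,"linear":[0,0,-2.5],"twist":0},{"jaw":0,"linear":[0,0,0],"twist":0}]'
python3 go.py 588 338.5 200 93.4
```

```text
time: 8.2
position: [0.6054, 0.0946, 0.1353]
tool_rot: [0.996, -0.087, 0.001, 0.0]
ft_force: [-1.6, -2.7, 4.5]
grip_width: 0.0136
grip_force: 50.0
time: 8.78
position: [0.6078, 0.0959, 0.219]
tool_rot: [0.996, -0.087, 0.004, -0.001]
ft_force: [1.0, -0.6, -2.6]
grip_width: 0.0137
grip_force: 49.9
pos [607.8  95.9 219. ] yaw -100.0 twist -13.4 cm x,y,z [ -0.54 -24.33   1.9 ] q6 final 117.0 t 8.8
```

```bash

python3 -m pendant '[{"jaw":0,"linear":[0,0,0],"twist":-6.7},{"jaw":0,"linear":[0,0,0],"twist":-6.7},{"jaw":0,"linear":[-0.5,-2.7,0],"twist":0},{"jaw":0,"linear":[0,-2.7,0],"twist":0},{"jaw":0,"linear":[0,-2.7,0],"twist":0},{"jaw":0,"linear":[0,-2.7,0],"twist":0},{"jaw":0,"linear":[0,-2.7,0],"twist":0},{"jaw":0,"linear":[0,-2.7,0],"twist":0},{"jaw":0,"linear":[0,-2.7,0],"twist":0},{"jaw":0,"linear":[0,-2.7,0],"twist":0},{"jaw":0,"linear":[0,-2.7,0],"twist":0},{"jaw":0,"linear":[0,0,0],"twist":0}]'
python3 go.py 588 338.5 69 93.4
python3 - <<'E'
from m import *
c=look('wrist','w3.png')
E
```

```text
time: 9.78
position: [0.5834, 0.3432, 0.212]
tool_rot: [0.999, 0.032, -0.002, -0.002]
ft_force: [0.5, -0.8, -4.6]
grip_width: 0.0139
grip_force: 49.9
pos [583.4 343.2 212. ] yaw -86.4 twist 0.2 cm x,y,z [ 0.43  0.5  14.3 ] q6 final 117.0 t 9.8
```

View pics/w3.png

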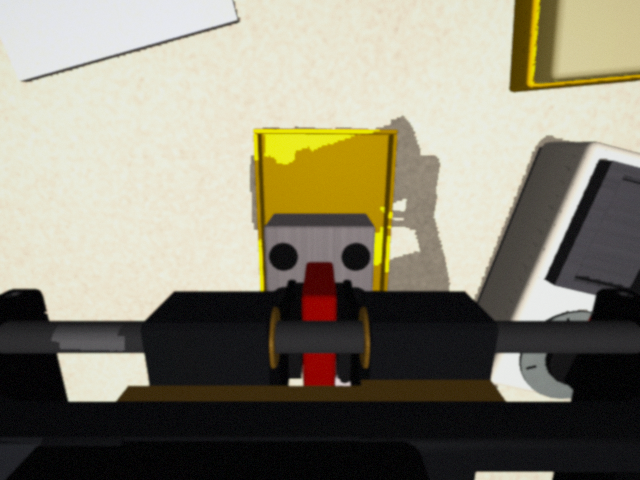

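The red block hangs square in the grip over the tray (block at (318,250), tray walls at u≈258 and 392). I'll lower it.

```bash

python3 -m pendant '[{"jaw":0,"linear":[0.4,0.5,2.5],"twist":0},{"jaw":0,"linear":[0,0,2.5],"twist":0},{"jaw":0,"linear":[0,0,2.5],"twist":0},{"jaw":0,"linear":[0,0,2.5],"twist":0},{"jaw":0,"linear":[0,0,2.5],"twist":0},{"jaw":0,"linear":[0,0,1],"twist":0},{"jaw":0,"linear":[0,0,0],"twist":0},{"jaw":0,"linear":[0,0,0],"twist":0}]'
python3 -m pendant '[{"jaw":0,"linear":[0,0,0.4],"twist":0},{"jaw":0,"linear":[0,0,0.3],"twist":0},{"jaw":0,"linear":[0,0,0],"twist":0}]'
```

```text
time: 10.5
position: [0.5897, 0.3321, 0.0787]
tool_rot: [1.0, 0.029, -0.001, 0.0]
ft_force: [0.4, 0.2, -3.9]
grip_width: 0.0139
grip_force: 49.9
time: 10.75
position: [0.5905, 0.3328, 0.0734]
tool_rot: [1.0, 0.03, 0.001, -0.0]
ft_force: [-0.4, 0.2, -3.6]
grip_width: 0.0136
grip_force: 49.9
```

```bash

python3 -m pendant '[{"jaw":0,"linear":[0,0,0.3],"twist":0},{"jaw":0,"linear":[0,0,0.3],"twist":0},{"jaw":0,"linear":[0,0,0.3],"twist":0},{"jaw":0,"linear":[0,0,0],"twist":0},{"jaw":0,"linear":[0,0,0],"twist":0}]'
```

```text
time: 11.17
position: [0.5903, 0.3327, 0.0642]
tool_rot: [1.0, 0.03, 0.0, -0.0]
ft_force: [-0.5, -1.6, 0.4]
grip_width: 0.0137
grip_force: 50.0
```

```bash

python3 -m pendant '[{"jaw":0.4,"linear":[0,0,0],"twist":0},{"jaw":0.4,"linear":[0,0,0],"twist":0},{"jaw":0.4,"linear":[0,0,0],"twist":0},{"jaw":0.4,"linear":[0,0,0],"twist":0},{"jaw":0.4,"linear":[0,0,-1],"twist":0},{"jaw":0.4,"linear":[0,0,-3],"twist":0},{"jaw":0.5,"linear":[0,0,-3],"twist":0},{"jaw":0.5,"linear":[0,0,-3],"twist":0},{"jaw":0.5,"linear":[0,0,-3],"twist":0},{"jaw":0.5,"linear":[0,0,-3],"twist":0},{"jaw":0.5,"linear":[0,0,0],"twist":0},{"jaw":0.5,"linear":[0,0,0],"twist":0}]'
python3 - <<'E'
from m import *
c=look('wrist','w4.png');P=cloud(c);z=P[...,2]
H=cv2.cvtColor(c['color'],cv2.COLOR_BGR2HSV);h,s,v=H[...,0],H[...,1],H[...,2]
for q in comps(((h<8)|(h>172))&(s>150)&(z>.05),30):rect(P[q],'red')
for n in('scene','top'):
    c=look(n,n+'1.png');P=cloud(c);z=P[...,2];H=cv2.cvtColor(c['color'],cv2.COLOR_BGR2HSV);h,s,v=H[...,0],H[...,1],H[...,2]
    for q in comps(((h<8)|(h>172))&(s>150)&(z>.04)&(z<.16),30):rect(P[q],n+' red')
    for q in comps((h>105)&(h<125)&(s>120)&(z>.05)&(z<.1),30):rect(P[q],n+' blue')
E
python3 go.py 401 290.5 200 76
```

```text
time: 12.17
position: [0.5914, 0.3333, 0.2272]
tool_rot: [1.0, 0.03, 0.003, -0.001]
ft_force: [0.1, -0.7, -0.2]
grip_width: 0.0434
grip_force: 0.0
red xy 616.5 335.4 size 99.8 12.1 ang 3.8 n 775 zmed 83.6
red xy 578.4 184.9 size 204.0 7.0 ang 59.1 n 43 zmed 79.1
scene red xy -424.6 -726.7 size 159.7 85.8 ang -55.0 n 270 zmed 47.5
scene red xy 588.5 330.9 size 47.0 14.8 ang -1.0 n 257 zmed 69.0
scene red xy 513.1 -431.7 size 43.0 42.9 ang -18.1 n 288 zmed 73.8
scene blue xy 400.5 290.8 size 49.0 13.3 ang -14.9 n 124 zmed 73.6
scene blue xy 568.3 -294.0 size 45.8 14.2 ang 18.1 n 192 zmed 76.8
top red xy 513.4 -433.1 size 41.3 39.6 ang -80.5 n 251 zmed 74.6
top blue xy 568.8 -295.7 size 41.9 13.9 ang 20.7 n 107 zmed 79.4
top blue xy 400.9 289.8 size 42.2 13.9 ang -14.8 n 111 zmed 79.0
pos [589.  332.3 222.4] yaw -86.6 twist 17.4 cm x,y,z [-17.23   8.61   2.24] q6 final 140.0 t 12.3
```

Red block stands in the tray (handle top at 84 mm). Next is the left blue block.

```bash

python3 -m pendant '[{"jaw":0.5,"linear":[0,0,0],"twist":6.1},{"jaw":0.5,"linear":[0,0,0],"twist":6.1},{"jaw":0.5,"linear":[0,0,0],"twist":6.1},{"jaw":0.5,"linear":[-2.7,1.4,0],"twist":0},{"jaw":0.5,"linear":[-2.7,1.4,0],"twist":0},{"jaw":0.5,"linear":[-2.7,1.4,0],"twist":0},{"jaw":0.5,"linear":[-2.7,1.4,0],"twist":0},{"jaw":0.5,"linear":[-2.7,1.4,0],"twist":0},{"jaw":0.5,"linear":[-2.7,1.4,0],"twist":0},{"jaw":0.5,"linear":[0,0,0],"twist":0},{"jaw":0.5,"linear":[0,0,0],"twist":0}]'
python3 - <<'E'
from m import *
c=look('wrist','w5.png');P=cloud(c);z=P[...,2]
H=cv2.cvtColor(c['color'],cv2.COLOR_BGR2HSV);h,s,v=H[...,0],H[...,1],H[...,2]
for q in comps((h>105)&(h<125)&(s>120)&(z>.05)&(z<.1),30):rect(P[q],'blue')
E
python3 go.py 401 290.5 57 75
```

```text
time: 13.23
position: [0.4093, 0.2926, 0.2224]
tool_rot: [0.992, -0.129, -0.002, 0.001]
ft_force: [0.9, 0.7, 0.1]
grip_width: 0.0435
grip_force: 0.0
blue xy 400.0 292.5 size 42.6 12.8 ang -14.5 n 758 zmed 79.5
pos [411.5 293.2 222.9] yaw -104.9 twist 0.1 cm x,y,z [-0.94  0.53 16.59] q6 final 141.0 t 13.3
```

```bash

python3 -m pendant '[{"jaw":0.5,"linear":[-1.05,0.4,2.8],"twist":0},{"jaw":0.5,"linear":[0,0,2.8],"twist":0},{"jaw":0.5,"linear":[0,0,2.8],"twist":0},{"jaw":0.5,"linear":[0,0,2.8],"twist":0},{"jaw":0.5,"linear":[0,0,0],"twist":0},{"jaw":0.5,"linear":[0,0,0],"twist":0}]'
python3 go.py 400.3 291.8 57 75.3
```

```text
time: 13.78
position: [0.4011, 0.2919, 0.11]
tool_rot: [0.992, -0.13, -0.001, 0.001]
ft_force: [0.5, 1.1, -0.2]
grip_width: 0.0435
grip_force: 0.0
pos [401.1 291.9 110. ] yaw -104.9 twist -0.2 cm x,y,z [-0.07  0.03  5.3 ] q6 final 141.0 t 13.8
```

```bash

python3 -m pendant '[{"jaw":0.5,"linear":[-0.1,0,1.8],"twist":0},{"jaw":0.5,"linear":[0,0,1.7],"twist":0},{"jaw":0.5,"linear":[0,0,1.7],"twist":0},{"jaw":0.5,"linear":[0,0,0],"twist":0},{"jaw":0,"linear":[0,0,0],"twist":0},{"jaw":0,"linear":[0,0,0],"twist":0},{"jaw":0,"linear":[0,0,0],"twist":0},{"jaw":0,"linear":[0,0,0],"twist":0},{"jaw":0,"linear":[0,0,0],"twist":0},{"jaw":0,"linear":[0,0,0],"twist":0},{"jaw":0,"linear":[0,0,0],"twist":0},{"jaw":0,"linear":[0,0,0],"twist":0}]' 55
python3 -m pendant '[{"jaw":0,"linear":[0,0,0],"twist":0},{"jaw":0,"linear":[0,0,0],"twist":0}]' 55
python3 -m pendant '[{"jaw":0,"linear":[0,0,-1],"twist":0},{"jaw":0,"linear":[0,0,-3],"twist":0},{"jaw":0,"linear":[0,0,-3],"twist":0},{"jaw":0,"linear":[0,0,-3],"twist":0},{"jaw":0,"linear":[0,0,-3],"twist":0},{"jaw":0,"linear":[0,0,-3],"twist":0},{"jaw":0,"linear":[0,0,-2],"twist":0},{"jaw":0,"linear":[0,0,0],"twist":0}]'
python3 go.py 604.5 94.5 230 80
```

```text
time: 14.78
position: [0.3998, 0.2922, 0.0601]
tool_rot: [0.992, -0.13, 0.0, 0.0]
ft_force: [-0.3, -1.5, 5.8]
grip_width: 0.0133
grip_force: 55.0
time: 14.95
position: [0.3998, 0.2922, 0.0601]
tool_rot: [0.992, -0.13, 0.0, 0.0]
ft_force: [-0.4, -2.7, 6.7]
grip_width: 0.0136
grip_force: 55.0
time: 15.62
position: [0.4016, 0.2935, 0.2436]
tool_rot: [0.992, -0.13, 0.004, -0.002]
ft_force: [1.9, 0.5, -4.0]
grip_width: 0.0134
grip_force: 55.0
pos [401.6 293.5 243.6] yaw -104.9 twist -4.9 cm x,y,z [23.43 16.07  1.36] q6 final 109.0 t 15.6
```

```bash

python3 -m pendant '[{"jaw":0,"linear":[0,0,0],"twist":-4.9},{"jaw":0,"linear":[2.6,1.8,0],"twist":0},{"jaw":0,"linear":[2.6,1.8,0],"twist":0},{"jaw":0,"linear":[2.6,1.8,0],"twist":0},{"jaw":0,"linear":[2.6,1.8,0],"twist":0},{"jaw":0,"linear":[2.6,1.8,0],"twist":0},{"jaw":0,"linear":[2.6,1.8,0],"twist":0},{"jaw":0,"linear":[2.6,1.8,0],"twist":0},{"jaw":0,"linear":[2.6,1.8,0],"twist":0},{"jaw":0,"linear":[2.6,1.8,0],"twist":0},{"jaw":0,"linear":[0,0,0],"twist":0},{"jaw":0,"linear":[0,0,0],"twist":0}]'
python3 go.py 603.8 94.9 165 80
python3 - <<'E'
from m import *
c=look('wrist','w6.png');P=cloud(c);np.save('w6.npy',c)
E
```

```text
time: 16.62
position: [0.6019, 0.0905, 0.2367]
tool_rot: [0.996, -0.089, -0.002, -0.0]
ft_force: [-1.5, 0.4, -4.3]
grip_width: 0.0135
grip_force: 55.0
pos [601.9  90.5 236.7] yaw -100.2 twist -0.2 cm x,y,z [ 0.11 -0.47  7.17] q6 final 109.0 t 16.6
```

View pics/w6.png

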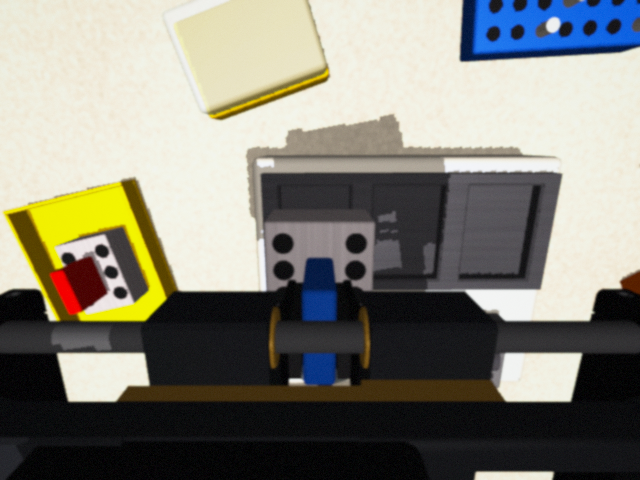

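The blue block is held level above pocket 2, block at (320,250), with the red block in the tray at (95,270). I'll check where the block sits relative to the nest.

```bash
python3 - <<'E'
from m import *
c=np.load('w6.npy',allow_pickle=True).item();P=cloud(c);z=P[...,2]
a=np.radians(-10);E=np.array([[np.cos(a),np.sin(a)],[-np.sin(a),np.cos(a)]]);Q=(P[...,:2]@E.T)*1e3
T=E@(robot.get_obs()['position'][:2]*1e3);print('tcp ex,ey',T.round(1))
m=(z>.20)&(z<.222);v,u=np.mgrid[:480,:640];m&=(v<300)&(u>230)&(u<420)
q=max(comps(m,100),key=lambda k:k.sum());print('block top ex',np.percentile(Q[q][:,0],[50,99]).round(1),'ey',np.percentile(Q[q][:,1],[1,99]).round(1),'z',np.percentile(z[q],[5,50,95]).round(4))
for q in comps((z>.069)&(z<.082)&(v<290),800): print('floor?',np.percentile(Q[q][:,0],[1,99]).round(1),np.percentile(Q[q][:,1],[1,99]).round(1))
q=(z>.086)&(z<.095)&(v<295)&(u>250)&(u<570);print('plate',np.percentile(Q[q][:,0],[1,99]).round(1),np.percentile(Q[q][:,1],[1,99]).round(1))
E
```

```text
tcp ex,ey [575.4 194.5]
block top ex [602.  616.1] ey [166.9 221.5] z [0.2089 0.2122 0.2135]
floor? [528.4 641.7] [-10.7 252. ]
floor? [534.8 617.4] [ 7.4 62.4]
floor? [597.6 617.1] [168.1 227.9]
floor? [534.8 616.7] [ 87.7 144.5]
plate [525.4 628.9] [ -6.2 242.2]
```

```bash

python3 -m pendant '[{"jaw":0,"linear":[0,-0.4,2.5],"twist":0},{"jaw":0,"linear":[0,0,2.5],"twist":0},{"jaw":0,"linear":[0,0,2.3],"twist":0},{"jaw":0,"linear":[0,0,0],"twist":0},{"jaw":0,"linear":[0,0,0],"twist":0}]'
python3 - <<'E'
from m import *
a=np.radians(-10);E=np.array([[np.cos(a),np.sin(a)],[-np.sin(a),np.cos(a)]])
T=E@(robot.get_obs()['position'][:2]*1e3);print('tcp ex,ey',T.round(1))
E
python3 go.py 603.8 94.9 165 80
```

```text
time: 17.08
position: [0.5999, 0.0971, 0.1645]
tool_rot: [0.996, -0.087, -0.003, 0.0]
ft_force: [0.2, -0.7, -4.7]
grip_width: 0.0136
grip_force: 55.0
tcp ex,ey [574.  199.8]
pos [599.9  97.1 164.5] yaw -99.9 twist 0.1 cm x,y,z [ 0.42  0.15 -0.05] q6 final 109.0 t 17.1
```

```bash

python3 -m pendant '[{"jaw":0,"linear":[0.13,0.13,0],"twist":0},{"jaw":0,"linear":[0,0,0.6],"twist":0},{"jaw":0,"linear":[0,0,0.4],"twist":0},{"jaw":0,"linear":[0,0,0.4],"twist":0},{"jaw":0,"linear":[0,0,0.3],"twist":0},{"jaw":0,"linear":[0,0,0.3],"twist":0},{"jaw":0,"linear":[0,0,0],"twist":0}]'
python3 -m pendant '[{"jaw":0,"linear":[0,0,0.3],"twist":0},{"jaw":0,"linear":[0,0,0.3],"twist":0},{"jaw":0,"linear":[0,0,0],"twist":0}]'
```

```text
time: 17.67
position: [0.6033, 0.0945, 0.1459]
tool_rot: [0.996, -0.087, -0.001, 0.0]
ft_force: [-0.2, 0.2, -5.3]
grip_width: 0.0138
grip_force: 55.0
time: 17.92
position: [0.6034, 0.0945, 0.1399]
tool_rot: [0.996, -0.087, -0.001, 0.0]
ft_force: [0.1, 0.3, -4.9]
grip_width: 0.0138
grip_force: 55.0
```

Inside the pocket (underside at about 80 mm) without contact; going home.

```bash

python3 -m pendant '[{"jaw":0,"linear":[0,0,0.25],"twist":0},{"jaw":0,"linear":[0,0,0.2],"twist":0},{"jaw":0,"linear":[0,0,0.1],"twist":0},{"jaw":0,"linear":[0,0,0],"twist":0},{"jaw":0,"linear":[0,0,0],"twist":0}]'
python3 -m pendant '[{"jaw":0.4,"linear":[0,0,0],"twist":0},{"jaw":0.4,"linear":[0,0,0],"twist":0},{"jaw":0.4,"linear":[0,0,0],"twist":0},{"jaw":0.4,"linear":[0,0,0],"twist":0},{"jaw":0.4,"linear":[0,0,-1],"twist":0},{"jaw":0.4,"linear":[0,0,-3],"twist":0},{"jaw":0.4,"linear":[0,0,-3],"twist":0},{"jaw":0.4,"linear":[0,0,-3],"twist":0},{"jaw":0.4,"linear":[0,0,-2],"twist":0},{"jaw":0.4,"linear":[0,0,0],"twist":0},{"jaw":0.4,"linear":[0,0,0],"twist":0}]'
python3 - <<'E'
from m import *
for n in('top',):
    c=look(n,n+'2.png');P=cloud(c);z=P[...,2];H=cv2.cvtColor(c['color'],cv2.COLOR_BGR2HSV);h,s,v=H[...,0],H[...,1],H[...,2]
    for q in comps((h>105)&(h<125)&(s>120)&(z>.05)&(z<.18),30):rect(P[q],n+' blue')
    for q in comps(((h<8)|(h>172))&(s>150)&(z>.04)&(z<.16),30):rect(P[q],n+' red')
E
python3 go.py 568.5 -295 240 109
```

```text
time: 18.33
position: [0.6037, 0.0945, 0.1352]
tool_rot: [0.996, -0.087, 0.0, 0.0]
ft_force: [-0.9, -0.1, -3.0]
grip_width: 0.0138
grip_force: 55.0
time: 19.25
position: [0.6045, 0.0946, 0.2572]
tool_rot: [0.996, -0.087, 0.002, -0.0]
ft_force: [-0.3, 0.4, -0.9]
grip_width: 0.0347
grip_force: 0.0
top blue xy 568.9 -295.6 size 41.9 13.2 ang 19.7 n 109 zmed 79.1
top red xy 587.6 329.9 size 41.4 14.3 ang 1.8 n 100 zmed 83.0
top red xy 513.3 -433.5 size 40.6 40.5 ang -68.8 n 254 zmed 74.2
pos [603.4  94.6 255.4] yaw -100.0 twist -29.0 cm x,y,z [-15.99  35.7    1.54] q6 final 44.0 t 19.3
```

```bash

python3 -m pendant '[{"jaw":0.5,"linear":[0,0,0],"twist":-6},{"jaw":0.5,"linear":[0,0,0],"twist":-6},{"jaw":0.5,"linear":[0,0,0],"twist":-6},{"jaw":0.5,"linear":[0,0,0],"twist":-6},{"jaw":0.5,"linear":[0,0,0],"twist":-6},{"jaw":0.5,"linear":[0,0,0],"twist":0}]'
python3 -m pendant '[{"jaw":0.5,"linear":[-1.45,3.25,0],"twist":0},{"jaw":0.5,"linear":[-1.45,3.25,0],"twist":0},{"jaw":0.5,"linear":[-1.45,3.25,0],"twist":0},{"jaw":0.5,"linear":[-1.45,3.25,0],"twist":0},{"jaw":0.5,"linear":[-1.45,3.25,0],"twist":0},{"jaw":0.5,"linear":[-1.45,3.25,0],"twist":0},{"jaw":0.5,"linear":[-1.45,3.25,0],"twist":0},{"jaw":0.5,"linear":[-1.45,3.25,0],"twist":0},{"jaw":0.5,"linear":[-1.45,3.25,0],"twist":0},{"jaw":0.5,"linear":[-1.45,3.25,0],"twist":0},{"jaw":0.5,"linear":[0,0,2],"twist":0},{"jaw":0.5,"linear":[0,0,0],"twist":0}]'
python3 - <<'E'
from m import *
c=look('wrist','w7.png');P=cloud(c);z=P[...,2]
H=cv2.cvtColor(c['color'],cv2.COLOR_BGR2HSV);h,s,v=H[...,0],H[...,1],H[...,2]
for q in comps((h>105)&(h<125)&(s>120)&(z>.05)&(z<.1),30):rect(P[q],'blue')
E
python3 go.py 568.5 -295 110 110
```

```text
time: 19.8
position: [0.6025, 0.0945, 0.2529]
tool_rot: [0.985, 0.174, -0.002, -0.0]
ft_force: [-0.1, 0.6, 0.5]
grip_width: 0.0435
grip_force: 0.0
time: 20.8
position: [0.5759, -0.2615, 0.2307]
tool_rot: [0.985, 0.17, -0.003, -0.003]
ft_force: [-1.1, 1.1, -0.2]
grip_width: 0.0433
grip_force: 0.0
blue xy 568.5 -293.0 size 42.3 13.5 ang 19.2 n 820 zmed 79.3
pos [ 576.2 -259.9  231.7] yaw -70.2 twist -0.2 cm x,y,z [-1.92  3.03 12.17] q6 final 43.0 t 20.9
```

View pics/w7.png

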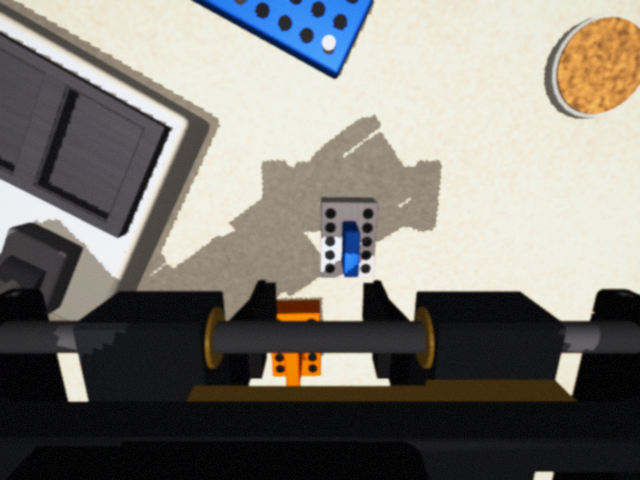

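The wrist view shows the blue block at (350,240) and the orange decoy behind it at (296,340). I descend on the blue one.

```bash

python3 -m pendant '[{"jaw":0.5,"linear":[-1.9,2.9,0],"twist":0},{"jaw":0.5,"linear":[0,0,2.8],"twist":0},{"jaw":0.5,"linear":[0,0,2.8],"twist":0},{"jaw":0.5,"linear":[0,0,2.8],"twist":0},{"jaw":0.5,"linear":[0,0,2.8],"twist":0},{"jaw":0.5,"linear":[0,0,0],"twist":0},{"jaw":0.5,"linear":[0,0,0],"twist":0},{"jaw":0.5,"linear":[0,0,0],"twist":0}]'
python3 go.py 568.5 -294 58 109.5
```

```text
time: 21.52
position: [0.5717, -0.2938, 0.1245]
tool_rot: [0.985, 0.174, 0.001, 0.001]
ft_force: [0.3, 0.5, 0.4]
grip_width: 0.0438
grip_force: 0.0
pos [ 571.7 -293.8  124.5] yaw -70.0 twist 0.5 cm x,y,z [-0.31 -0.09  6.65] q6 final 43.0 t 21.5
```

```bash

python3 -m pendant '[{"jaw":0.5,"linear":[-0.3,-0.1,2.2],"twist":0.5},{"jaw":0.5,"linear":[0,0,2.2],"twist":0},{"jaw":0.5,"linear":[0,0,2.1],"twist":0},{"jaw":0.5,"linear":[0,0,0],"twist":0},{"jaw":0,"linear":[0,0,0],"twist":0},{"jaw":0,"linear":[0,0,0],"twist":0},{"jaw":0,"linear":[0,0,0],"twist":0},{"jaw":0,"linear":[0,0,0],"twist":0},{"jaw":0,"linear":[0,0,0],"twist":0},{"jaw":0,"linear":[0,0,0],"twist":0},{"jaw":0,"linear":[0,0,0],"twist":0},{"jaw":0,"linear":[0,0,0],"twist":0}]' 55
python3 -m pendant '[{"jaw":0,"linear":[0,0,0],"twist":0},{"jaw":0,"linear":[0,0,0],"twist":0}]' 55
python3 -m pendant '[{"jaw":0,"linear":[0,0,-1],"twist":0},{"jaw":0,"linear":[0,0,-3],"twist":0},{"jaw":0,"linear":[0,0,-3],"twist":0},{"jaw":0,"linear":[0,0,-3],"twist":0},{"jaw":0,"linear":[0,0,-3],"twist":0},{"jaw":0,"linear":[0,0,-3],"twist":0},{"jaw":0,"linear":[0,0,-2],"twist":0},{"jaw":0,"linear":[0,0,0],"twist":0},{"jaw":0,"linear":[0,0,0],"twist":0}]'
python3 go.py 575.3 -64.5 240 80
```

```text
time: 22.52
position: [0.5678, -0.2944, 0.059]
tool_rot: [0.986, 0.169, 0.0, 0.0]
ft_force: [-0.2, 1.0, 4.8]
grip_width: 0.0134
grip_force: 55.0
time: 22.68
position: [0.5678, -0.2944, 0.059]
tool_rot: [0.986, 0.169, 0.0, 0.0]
ft_force: [-0.9, 2.1, 6.3]
grip_width: 0.0137
grip_force: 55.0
time: 23.43
position: [0.5674, -0.2943, 0.2386]
tool_rot: [0.986, 0.169, 0.0, 0.001]
ft_force: [-0.2, 0.7, -2.8]
grip_width: 0.0138
grip_force: 55.0
pos [ 567.4 -294.3  238.6] yaw -70.5 twist 29.5 cm x,y,z [ -3.21 -22.77  -0.14] q6 final 94.0 t 23.4
```

```bash

python3 -m pendant '[{"jaw":0,"linear":[0,0,0],"twist":5.9},{"jaw":0,"linear":[0,0,0],"twist":5.9},{"jaw":0,"linear":[0,0,0],"twist":5.9},{"jaw":0,"linear":[0,0,0],"twist":5.9},{"jaw":0,"linear":[0,0,0],"twist":5.9},{"jaw":0,"linear":[0,0,0],"twist":0}]'
python3 -m pendant '[{"jaw":0,"linear":[-0.4,-2.85,0],"twist":0},{"jaw":0,"linear":[-0.4,-2.85,0],"twist":0},{"jaw":0,"linear":[-0.4,-2.85,0],"twist":0},{"jaw":0,"linear":[-0.4,-2.85,0],"twist":0},{"jaw":0,"linear":[-0.4,-2.85,0],"twist":0},{"jaw":0,"linear":[-0.4,-2.85,0],"twist":0},{"jaw":0,"linear":[-0.4,-2.85,0],"twist":0},{"jaw":0,"linear":[-0.4,-2.85,0],"twist":0},{"jaw":0,"linear":[0,0,0],"twist":0},{"jaw":0,"linear":[0,0,0],"twist":0},{"jaw":0,"linear":[0,0,0],"twist":0}]'
cat > hold.py <<'E'
from m import *
import sys
c=look('wrist',sys.argv[1]);P=cloud(c);z=P[...,2]
a=np.radians(-10);E=np.array([[np.cos(a),np.sin(a)],[-np.sin(a),np.cos(a)]]);Q=(P[...,:2]@E.T)*1e3
p=robot.get_obs()['position'];T=E@(p[:2]*1e3);print('tcp ex,ey',T.round(1))
v,u=np.mgrid[:480,:640];m=(z>p[2]-.036)&(z<p[2]-.014)&(v<300)&(u>230)&(u<420)
for q in comps(m,300): print('block top ex',np.percentile(Q[q][:,0],[50,99]).round(1),'ey',np.percentile(Q[q][:,1],[1,99]).round(1),'z',np.percentile(z[q],[5,50,95]).round(4))
for q in comps((z>.069)&(z<.082)&(v<290),800): print('floor?',np.percentile(Q[q][:,0],[1,99]).round(1),np.percentile(Q[q][:,1],[1,99]).round(1))
H=cv2.cvtColor(c['color'],cv2.COLOR_BGR2HSV);h,s=H[...,0],H[...,1]
for q in comps((h>105)&(h<125)&(s>120)&(z>.14)&(z<.17),30):rect(P[q],'blue')
E
python3 hold.py w8.png
python3 go.py 575.3 -64.5 165 80
```

```text
time: 23.93
position: [0.5658, -0.2932, 0.2346]
tool_rot: [0.996, -0.088, -0.003, -0.002]
ft_force: [-0.3, 0.1, -2.9]
grip_width: 0.0134
grip_force: 55.0
time: 24.85
position: [0.575, -0.0642, 0.2368]
tool_rot: [0.996, -0.086, -0.001, 0.0]
ft_force: [-0.8, -0.9, -3.8]
grip_width: 0.0134
grip_force: 55.0
tcp ex,ey [577.7  36.1]
block top ex [602.6 616.7] ey [10.1 64.6] z [0.2098 0.2134 0.2148]
floor? [542.  641.6] [-16.3 246.5]
floor? [534.7 616.6] [ 90.4 148.1]
floor? [598.2 616.9] [ 8.  67.9]
blue xy 603.7 91.7 size 43.7 14.6 ang -9.6 n 1917 zmed 154.1
pos [575.2 -64.8 237. ] yaw -100.0 twist 0.0 cm x,y,z [ 0.   -0.03  7.2 ] q6 final 94.0 t 24.9
```

View pics/w8.png

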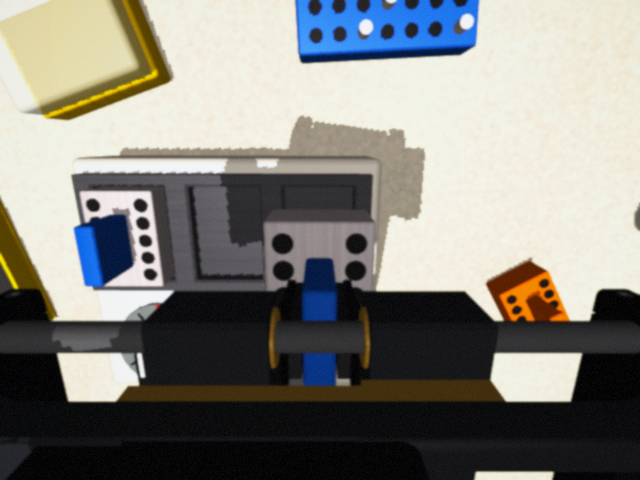

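The seated block stands in pocket 2 at (120,240), and the held one is level over pocket 0 at (320,250). I'll lower and align it.

```bash

python3 -m pendant '[{"jaw":0,"linear":[-0.05,-0.2,2.4],"twist":0},{"jaw":0,"linear":[0,0,2.4],"twist":0},{"jaw":0,"linear":[0,0,2.4],"twist":0},{"jaw":0,"linear":[0,0,0],"twist":0},{"jaw":0,"linear":[0,0,0],"twist":0},{"jaw":0,"linear":[0,0,0],"twist":0}]'
python3 - <<'E'
from m import *
a=np.radians(-10);E=np.array([[np.cos(a),np.sin(a)],[-np.sin(a),np.cos(a)]])
print('tcp ex,ey',(E@(robot.get_obs()['position'][:2]*1e3)).round(1))
E
```

```text
time: 25.4
position: [0.5763, -0.0632, 0.1668]
tool_rot: [0.996, -0.088, 0.001, 0.0]
ft_force: [-0.1, -0.1, -2.9]
grip_width: 0.0139
grip_force: 55.0
tcp ex,ey [578.6  37.8]
```

Need ex ≈577: shift −0.15 cm, then go down.

```bash

python3 -m pendant '[{"jaw":0,"linear":[-0.15,0,0],"twist":0},{"jaw":0,"linear":[0,0,0.6],"twist":0},{"jaw":0,"linear":[0,0,0.5],"twist":0},{"jaw":0,"linear":[0,0,0.4],"twist":0},{"jaw":0,"linear":[0,0,0.4],"twist":0},{"jaw":0,"linear":[0,0,0.3],"twist":0},{"jaw":0,"linear":[0,0,0],"twist":0}]'
python3 -m pendant '[{"jaw":0,"linear":[0,0,0.3],"twist":0},{"jaw":0,"linear":[0,0,0.3],"twist":0},{"jaw":0,"linear":[0,0,0],"twist":0}]'
```

```text
time: 25.98
position: [0.5737, -0.0618, 0.1432]
tool_rot: [0.996, -0.087, -0.0, -0.0]
ft_force: [-0.4, 0.3, -3.4]
grip_width: 0.0132
grip_force: 55.0
time: 26.23
position: [0.5737, -0.0618, 0.1374]
tool_rot: [0.996, -0.087, -0.0, -0.0]
ft_force: [0.8, 0.4, -3.7]
grip_width: 0.0136
grip_force: 55.0
```

```bash

python3 -m pendant '[{"jaw":0,"linear":[0,0,0.2],"twist":0},{"jaw":0,"linear":[0,0,0.15],"twist":0},{"jaw":0,"linear":[0,0,0.1],"twist":0},{"jaw":0,"linear":[0,0,0],"twist":0},{"jaw":0,"linear":[0,0,0],"twist":0}]'
python3 -m pendant '[{"jaw":0.4,"linear":[0,0,0],"twist":0},{"jaw":0.4,"linear":[0,0,0],"twist":0},{"jaw":0.4,"linear":[0,0,0],"twist":0},{"jaw":0.4,"linear":[0,0,0],"twist":0},{"jaw":0.4,"linear":[0,0,-1],"twist":0},{"jaw":0.4,"linear":[0,0,-3],"twist":0},{"jaw":0.4,"linear":[0,0,-3],"twist":0},{"jaw":0.4,"linear":[0,0,-3],"twist":0},{"jaw":0.4,"linear":[0,0,-2],"twist":0},{"jaw":0.4,"linear":[0,0,0],"twist":0}]'
python3 -m pendant '[{"jaw":0.4,"linear":[-3,0,0],"twist":0},{"jaw":0.2,"linear":[-3,0,0],"twist":0},{"jaw":0,"linear":[-3,0,0],"twist":0},{"jaw":0,"linear":[-3,0,0],"twist":0},{"jaw":0,"linear":[-3,0,0],"twist":0},{"jaw":0,"linear":[-1.5,0,0],"twist":0},{"jaw":0,"linear":[0,0,0],"twist":0},{"jaw":0,"linear":[0,0,0],"twist":0},{"jaw":0,"linear":[0,0,0],"twist":0}]'
cat > chk.py <<'E'
from m import *
import sys
c=look('wrist',sys.argv[1]);P=cloud(c);z=P[...,2];H=cv2.cvtColor(c['color'],cv2.COLOR_BGR2HSV);h,s,v=H[...,0],H[...,1],H[...,2]
vv,uu=np.mgrid[:480,:640];ok=vv<285
for q in comps((h>105)&(h<125)&(s>120)&(z>.1)&(z<.18)&ok,30):rect(P[q&(z>.148)],'handle')
for q in comps((z>.1)&(z<.125)&(P[...,0]>.5)&ok,500):
    rect(P[q],'blocktop');A=P[q];k,*_=np.linalg.lstsq(np.c_[A[:,:2],np.ones(len(A))],A[:,2],rcond=None);print('tilt',np.hypot(*k[:2]).round(3))
for q in comps((h>50)&(h<80)&(s>120)&(z>.1)&ok,50): rect(P[q],'ball')
for q in comps((z>.07)&(z<.08)&(P[...,0]>.54)&ok,2000):rect(P[q],'floor')
E
python3 chk.py w9.png
python3 go.py 415 -28 190 80
```

```text
time: 26.65
position: [0.5739, -0.0618, 0.1341]
tool_rot: [0.996, -0.087, 0.0, 0.0]
ft_force: [-1.2, -0.3, 1.7]
grip_width: 0.0135
grip_force: 55.0
time: 27.48
position: [0.5771, -0.0627, 0.2596]
tool_rot: [0.996, -0.087, 0.006, 0.001]
ft_force: [1.0, -0.7, 0.4]
grip_width: 0.0346
grip_force: 0.0
time: 28.23
position: [0.413, -0.0337, 0.2539]
tool_rot: [0.996, -0.087, 0.001, 0.0]
ft_force: [0.4, 0.1, -0.0]
grip_width: 0.0009
grip_force: 0.0
handle xy 590.7 94.4 size 19.4 15.1 ang -9.4 n 931 zmed 154.2
handle xy 561.3 -58.6 size 20.8 13.1 ang -9.7 n 849 zmed 154.4
blocktop xy 590.1 94.6 size 57.1 53.8 ang 80.1 n 4867 zmed 110.8
tilt 0.096
blocktop xy 560.1 -58.6 size 56.1 53.9 ang 80.1 n 5184 zmed 110.7
tilt 0.015
ball xy 454.5 -40.0 size 62.7 23.7 ang -31.0 n 858 zmed 155.3
floor xy 580.9 18.9 size 64.9 59.3 ang -9.8 n 6253 zmed 75.2
pos [413.2 -33.8 253.8] yaw -100.0 twist -0.0 cm x,y,z [ 0.07 -0.6   6.38] q6 final 96.0 t 28.3
```

View pics/w9.png

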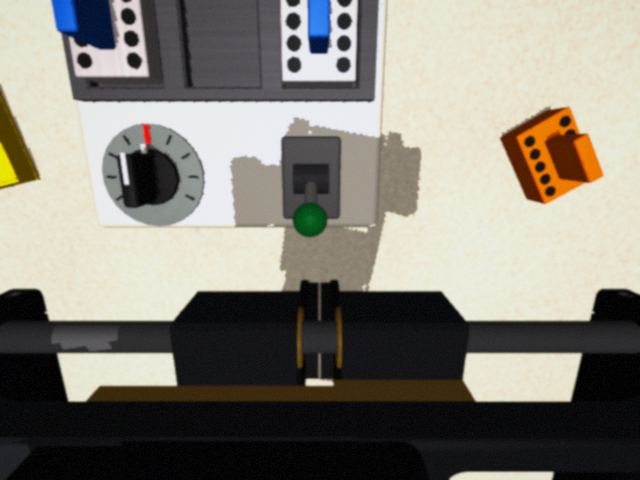

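Both blue blocks are seated: tops at 111 mm in pockets 2 and 0. Dial bar is at (140,175), switch ball at (310,220), still off. Before flipping I check tilt and dial, and position the closed fingers in front of the ball.

```bash

python3 -m pendant '[{"jaw":0,"linear":[-0.9,-0.95,0],"twist":0},{"jaw":0,"linear":[0,0,0],"twist":0},{"jaw":0,"linear":[0,0,2.5],"twist":0},{"jaw":0,"linear":[0,0,2.5],"twist":0},{"jaw":0,"linear":[0,0,2.5],"twist":0},{"jaw":0,"linear":[0,0,2.5],"twist":0},{"jaw":0,"linear":[0,0,0],"twist":0},{"jaw":0,"linear":[0,0,0],"twist":0}]'
python3 - <<'E'
from m import *
a=np.radians(-10);E=np.array([[np.cos(a),np.sin(a)],[-np.sin(a),np.cos(a)]])
print('tcp ex,ey',(E@(robot.get_obs()['position'][:2]*1e3)).round(1))
c=look('top','top3.png');P=cloud(c);z=P[...,2];H=cv2.cvtColor(c['color'],cv2.COLOR_BGR2HSV);h,s,v=H[...,0],H[...,1],H[...,2];Q=P[...,:2]@E.T
for q in comps((h>105)&(h<125)&(s>120)&(z>.05)&(z<.18),30):rect(P[q],'blue')
for q in comps((z>.104)&(z<.116)&(P[...,0]>.5),100):
    rect(P[q],'top');A=P[q];k,*_=np.linalg.lstsq(np.c_[A[:,:2],np.ones(len(A))],A[:,2],rcond=None);print('tilt',np.hypot(*k[:2]).round(3))
for q in comps((z>.112)&(z<.13)&(abs(P[...,0]-.488)<.04)&(abs(P[...,1]-.105)<.04),30): rect(P[q],'dial bar')
for q in comps(((h<8)|(h>172))&(s>150)&(z>.04)&(z<.16),30):rect(P[q],'red')
E
```

```text
time: 28.95
position: [0.4036, -0.0218, 0.1528]
tool_rot: [0.996, -0.087, -0.002, -0.0]
ft_force: [0.3, -0.2, 1.0]
grip_width: 0.0005
grip_force: 0.0
tcp ex,ey [401.2  48.6]
blue xy 605.5 93.5 size 42.5 20.4 ang -10.5 n 126 zmed 153.9
blue xy 574.7 -63.2 size 42.5 12.8 ang -10.1 n 120 zmed 154.7
top xy 604.5 89.5 size 80.3 56.3 ang -9.8 n 713 zmed 110.4
tilt 0.006
top xy 574.2 -63.9 size 80.1 55.9 ang -10.0 n 738 zmed 110.5
tilt 0.002
dial bar xy 487.9 103.9 size 41.2 12.9 ang -11.0 n 117 zmed 121.6
red xy 588.5 329.6 size 39.4 12.5 ang -0.6 n 91 zmed 83.0
red xy 512.8 -433.5 size 40.5 39.3 ang 4.6 n 252 zmed 74.4
```

All seated, level and square, and the dial is at zero. Flipping the switch.

```bash

python3 -m pendant '[{"jaw":0,"linear":[1,0,0],"twist":0},{"jaw":0,"linear":[1,0,0],"twist":0},{"jaw":0,"linear":[1,0,0],"twist":0},{"jaw":0,"linear":[1,0,0],"twist":0},{"jaw":0,"linear":[1,0,0],"twist":0},{"jaw":0,"linear":[1,0,0],"twist":0},{"jaw":0,"linear":[0.4,0,0],"twist":0},{"jaw":0,"linear":[0,0,0],"twist":0},{"jaw":0,"linear":[0,0,0],"twist":0}]'
cat > sw.py <<'E'
from m import *
a=np.radians(-10);E=np.array([[np.cos(a),np.sin(a)],[-np.sin(a),np.cos(a)]])
print('tcp ex,ey',(E@(robot.get_obs()['position'][:2]*1e3)).round(1))
for n in('scene','top','wrist'):
    c=look(n);P=cloud(c);z=P[...,2];H=cv2.cvtColor(c['color'],cv2.COLOR_BGR2HSV);h,s,v=H[...,0],H[...,1],H[...,2];Q=P[...,:2]@E.T*1e3
    q=(h>50)&(h<80)&(s>120)&(z>.11)&(z<.175)&(abs(P[...,0]-.46)<.08)
    if q.sum()>10: print(n,'ball ex',np.percentile(Q[q][:,0],[2,50,98]).round(1),'z',np.percentile(z[q],[2,98]).round(3),q.sum())
E
python3 sw.py
```

```text
time: 29.75
position: [0.4656, -0.0332, 0.1532]
tool_rot: [0.996, -0.087, -0.003, -0.0]
ft_force: [-4.5, -1.8, 4.1]
grip_width: 0.0005
grip_force: 2.8
tcp ex,ey [464.3  48.2]
scene ball ex [472.  493.8 500.2] z [0.139 0.159] 101
wrist ball ex [473.9 490.  499.6] z [0.143 0.158] 2496
```

```bash

python3 -m pendant '[{"jaw":0,"linear":[0.2,0,0],"twist":0},{"jaw":0,"linear":[0.2,0,0],"twist":0},{"jaw":0,"linear":[0,0,0],"twist":0},{"jaw":0,"linear":[0,0,0],"twist":0}]'
python3 -m pendant '[{"jaw":0,"linear":[-1.5,0,0],"twist":0},{"jaw":0,"linear":[-2.5,0,0],"twist":0},{"jaw":0,"linear":[0,0,-3],"twist":0},{"jaw":0,"linear":[0,0,-3],"twist":0},{"jaw":0,"linear":[0,0,-3],"twist":0},{"jaw":0,"linear":[0,0,-3],"twist":0},{"jaw":0,"linear":[0,0,0],"twist":0},{"jaw":0,"linear":[0,0,0],"twist":0},{"jaw":0,"linear":[0,0,0],"twist":0}]'
python3 sw.py; python3 - <<'E'
from h import *
look('top','top4.png');look('scene','scene4.png')
E
```

```text
time: 30.23
position: [0.4661, -0.0332, 0.153]
tool_rot: [0.996, -0.087, -0.006, -0.0]
ft_force: [-11.3, -1.0, 8.3]
grip_width: 0.0004
grip_force: 5.7
time: 30.98
position: [0.4321, -0.0271, 0.2733]
tool_rot: [0.996, -0.087, 0.0, -0.0]
ft_force: [-0.7, -0.5, -1.0]
grip_width: 0.0005
grip_force: 0.0
tcp ex,ey [430.3  48.3]
scene ball ex [483.7 494.1 501.2] z [0.142 0.158] 90
top ball ex [482.  489.8 497.7] z [0.149 0.159] 55
wrist ball ex [475.7 487.5 497.9] z [0.147 0.158] 858
```

View pics/scene4.png

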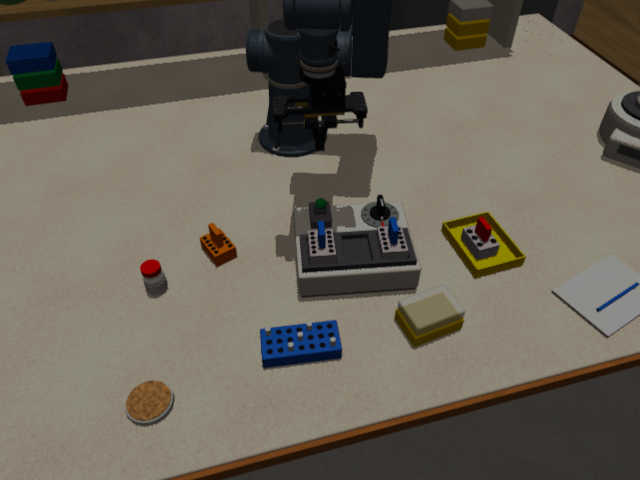

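The blue blocks are seated at (321,238) and (393,237), the red block stands in the tray at (482,238), and the ball leans to the pockets at (321,204). The dial is at zero and the robot is clear, so I hand in.

```bash
python3 -c "
from rig import robot
print(robot.hand_in())"
```

```text
the job is handed in; nothing more can be done
None
```

I handed the job in, with no verdict returned: the dial is at zero, the red block stands in the tray, both blue blocks are seated in pockets 0 and 2, the switch is fully on, and the jar, rack and tip box were left alone.

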